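# Set the mitre fence to the round post and clamp it

## Robot

A 6-joint arm with a two-finger parallel gripper is mounted at the origin on the work surface. World frame = base frame: x ahead of the robot, y to its left, z up, the work surface at z = 0. Lengths are in m, angles in degrees, forces in N, time in s.
With the tool pointing down it reaches from about 0.3 to 0.825 m from the base axis. Payload 5.4 kg.
Tool frame: the origin (TCP) lies midway between the tips of the shut fingers; the grasp point (between the pads) lies 19 mm behind it; z points along the fingers, y is the line along which they close (so a half turn about z gives the same grasp; the last joint's range is limited). The gripper opens to 92 mm and grips with 3 to 60 N. Pads are 20 mm wide; open, the fingers measure 128 mm over their backs; the gripper's body (75 mm by 189 mm) begins 69 mm behind the grasp point.
Start: joints at [59.926, 9.076, 91.501, -0, 79.423, -12.038], TCP at [0.178, 0.547, 0.215] pointing down, gripper open.
Joint ranges: [-166.64, 166.64], [-54.1, 131.32], [10.49, 154.53], [-73.88, 253.88], [9.74, 151.15], [-171.62, 171.62]. Speed limits (degrees/s): [147.25, 147.25, 180, 180, 180, 180].

## Interface

Orientations are given as [roll, pitch, yaw] about the fixed x, y, z axes, in that order (R = Rz(yaw) Ry(pitch) Rx(roll)).
In Python, from workcell import * gives the robot as it stands.
- The arm moves only by the shell command python3 -m creep 'ROWS' [FORCE]. ROWS is JSON, a list of rows, each a list of 7 numbers: the shift along the tool's x, y, z in units of 4 cm (1.0 is 4 cm), then the turn, a rotation vector about the tool's x, y, z in units of 0.12 rad (1.0 is 0.12 rad), then the gripper's target within -1 to 1 (fully open at 1, half-way at 0, shut at -1). A call has 1 to 20 rows; each row shifts and turns the commanded pose from where the row before left it, along the tool's axes as they then stand; what a row does not reach is not made up. A row lasts 1/12 s, in which the tool goes at most 41.7 mm and 7.16 degrees, less where a joint would pass 70% of its speed; a pose out of reach is approached as far as the arm can. A call with a number of a shift or a turn outside -1 to 1 is refused whole. A call with a gripper value outside its range is refused whole. The fingers move at their own pace and stop on an object; FORCE is the grip in N (left out, the last holds). Time passes only in rows, so rows that do not move let the fingers close. It gives the time, the measured TCP pose, the force, the opening and the grip force at its end, in the units of the state.
- read_state(): the state, without advancing time (a new reading comes with each control period).
- capture(name): name is "scene" or "top"; returns the picture (400x640x3 uint8, blue, green, red); there is no depth.
- camera_model(name): a dict with "K" (3x3 intrinsics, pixels), "cam_to_world" (4x4, takes a point from camera to world coordinates). Camera axes: x right, y down, z forward; pixel columns grow to the right and rows downward; lengths in m; the calibration is good to about 2 mm. A picture is of the moment at which its call begins. camera_model takes no time and is no camera call.
- close_job(): hands the job in; it is judged then, once.
The state is a dict: "time": time; "joint_positions": joint angles; "joint_velocities": joint speeds; "joint_torque": joint torques, N m; "tool_pos": TCP position; "ee_rot": TCP orientation; "wrist_force": force on the tool from outside, world axes, zero at the start; "wrist_torque": the same for the moment, N m; "opening": finger opening in m; "finger_force": force on a finger pad.
Only numpy, scipy, OpenCV 4.12 (cv2) and the standard library are available. Lean on these libraries where they do the work, as an engineer would, in place of code of your own. Each camera call takes 0.05 s, during which the arm holds its last target. There are 200 camera calls.

## Task

With a fingertip, push the swinging aluminium fence of the mitre board round until it points straight at the round steel post, then push the black clamp lever clockwise (seen from above) all the way to its end stop, and leave both there. Push only the fence and the lever: the round post, the rectangular steel block and the other loose things must stay standing or lying where they are.

Things in the scene. Friction and masses are not known exactly. Their poses are not given: they have to be found in the camera images.
- board: Fixed plywood board, 400 mm wide, 380 mm deep, 12 mm thick, flat on the table; it carries the fence and the clamp lever. Origin: on the fence's pivot axis at table height; x along the board's centre line away from the robot, z up. It reaches 130 mm from the origin towards the robot, 250 mm away from it and 200 mm to each side.
- fence_pivot (a point): Point on the fence's vertical pivot axis, 32 mm above the table; its x axis runs along the fence towards the pointed end, z up, and it turns with the fence. The hub round the pivot is 48 mm in diameter, its nut's top 62 mm above the table.
- fence_tip (a point): The pointed end of the fence, 130 mm from the pivot and 32 mm above the table. The fence is a straight aluminium bar, 16 mm wide, from 14 to 50 mm above the table; its straight sides end 120 mm from the pivot; both sides are free.
- fence (a joint): Angle of the fence on the board in rad, 0 = mid position with the fence pointing away from the robot along the board's centre line (the board itself may be turned up to 0.25 rad), positive = anticlockwise from above; range -1.15 to 1.15. It has stiff friction (about 0.2 N m) and stays where it is left.
- round_post_mid (a point): Centre (half-way up) of the loose round steel post, 28 mm diameter, 56 mm tall, 0.17 to 0.35 kg, standing on the board beyond the sweep of the fence, to the left or right of it. This is the post to point at.
- block_mid (a point): Centre (half-way up) of the loose flat rectangular steel block, 46 x 28 mm, 30 mm tall, lying on the board on the other side of the fence. Leave it alone.
- clamp_pivot (a point): Point on the vertical pivot axis of the black clamp lever, 35 mm above the table, on the board to the right of and nearer the robot than the fence pivot; its x axis runs along the lever towards its free end, z up, and it turns with the lever. Hub 36 mm in diameter, top 62 mm above the table.
- clamp_tip (a point): Centre of the round end (22 mm diameter) of the clamp lever, 84 mm from its pivot, 35 mm above the table. The lever is a straight bar 12 mm wide; bar and end reach from 22 to 48 mm above the table.
- clamp (a joint): Angle of the clamp lever in rad, 0 = fully released, growing clockwise seen from above, up to 1.3 = clamped, at its end stop. Released, the lever points to the right and away from the robot; clamped, to the right and towards the robot. Friction about 0.12 N m; it stays where it is left. It does not actually block the fence.
- finial_mid (a point): Centre of a loose turned wooden finial, 36 mm diameter, 58 mm tall, standing on the board beyond the end of the fence. Leave it alone.
- jar_mid (a point): Centre of a loose glass jar with steel lid, 56 mm diameter, 62 mm tall, on the table left of the board. Leave it alone.
- spanner_grip (a point): Handle of a loose steel spanner, 150 mm long, lying on the table right of the board. Leave it alone.
Things that resemble listed ones, but are neither listed nor needed, are in the scene too. Leave any orange or pink look-alike of the part that bears round_post_mid alone.

How it is judged (in metres and radians):
On the way, in this order (a step that is already met when the one before it is completed fails the run):
1. the fence points at the round post while the clamp lever is still released (y of round_post_mid in the frame of fence_pivot between -0.01 and 0.01 m and x of round_post_mid in the frame of fence_pivot above 0.1 m and value of joint clamp below 0.6 rad), for 0.2 s.
2. the clamp lever is pushed to its stop (value of joint clamp above 1.15 rad), for 0.2 s.
At the end, for the whole second after the job is handed in: The centre line of the fence, carried on beyond its pointed end, passes within 10 mm of the round post's axis; the clamp lever is at 1.15 rad or more (its stop is at 1.3); both are at rest; the round post has not moved more than 12 mm, nor the steel block, finial, jar or spanner more than 20 mm (y of round_post_mid in the frame of fence_pivot between -0.01 and 0.01 m and x of round_post_mid in the frame of fence_pivot above 0.1 m and value of joint clamp above 1.15 rad and velocity of joint fence between -0.05 and 0.05 rad/s and velocity of joint clamp between -0.05 and 0.05 rad/s and not (distance of round_post_mid from where it was at the start of the episode above 0.012 m) and not (distance of block_mid from where it was at the start of the episode above 0.02 m) and not (distance of finial_mid from where it was at the start of the episode above 0.02 m) and not (distance of jar_mid from where it was at the start of the episode above 0.02 m) and not (distance of spanner_grip from where it was at the start of the episode above 0.02 m)); the robot touches nothing.
It fails at once if the round post is pushed, lifted or carried (more than 12 mm) (distance of round_post_mid from where it was at the start of the episode above 0.012 m).
It fails at once if the steel block is pushed, lifted or carried (more than 20 mm) (distance of block_mid from where it was at the start of the episode above 0.02 m).
It fails at once if the finial is pushed, lifted or carried (more than 20 mm) (distance of finial_mid from where it was at the start of the episode above 0.02 m).
It fails at once if the jar is pushed, lifted or carried (more than 20 mm) (distance of jar_mid from where it was at the start of the episode above 0.02 m).
It fails at once if the spanner is pushed, lifted or carried (more than 20 mm) (distance of spanner_grip from where it was at the start of the episode above 0.02 m).
It also fails if it takes over 64 s, if anything falls off the work surface, if the arm or the gripper's body presses on something with over 40 N, if the wrist force passes 120 N, or if a joint passes its speed limit or range.

## Working session

There is one attempt and no reset: what is moved stays moved. The work goes in short steps, Python scripts to look and compute and a shell command to move; the robot and the scene stay as the last step left them, time stands still between calls to the robot, and variables do not carry over. Pictures are saved under pics/ and viewed, at most 10 in all, crops included, and the job is handed in when it is done.

```bash
mkdir -p pics
python3 - <<'E'
from workcell import *
import cv2
for n in("scene","top"):
    cv2.imwrite(f"pics/{n}0.png",capture(n)); m=camera_model(n); print(n,m["K"],m["cam_to_world"])
s=read_state();print(s["time"],s["tool_pos"],s["ee_rot"],s["opening"])
E
```

```text
scene [[458.44438348   0.         316.36322863]
 [  0.         458.44438348 198.37611925]
 [  0.           0.           1.        ]] [[ 0.04238109  0.52768063 -0.84838493  1.71298086]
 [ 0.99894516 -0.03740236  0.02663872 -0.03687046]
 [-0.01767486 -0.848619   -0.52870917  0.71142947]
 [ 0.          0.          0.          1.        ]]
top [[360.87095813   0.         317.20012216]
 [  0.         360.87095813 203.66348744]
 [  0.           0.           1.        ]] [[ 0.02803673 -0.99589284  0.08608945  0.57194992]
 [-0.99957692 -0.02859868 -0.00530094  0.02459703]
 [ 0.00774121 -0.08590441 -0.99627331  0.91959147]
 [ 0.          0.          0.          1.        ]]
0.1 [0.17776679 0.54626913 0.21373898] [-1.79909692e+02 -2.00709794e-02  1.61961831e+02] 0.09191169284063085
```

View pics/top0.png

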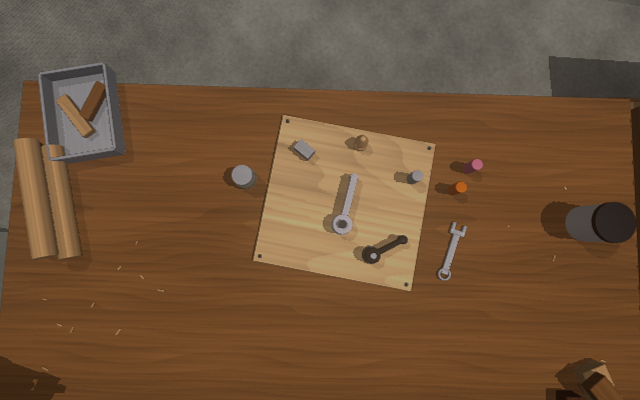

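View pics/scene0.png

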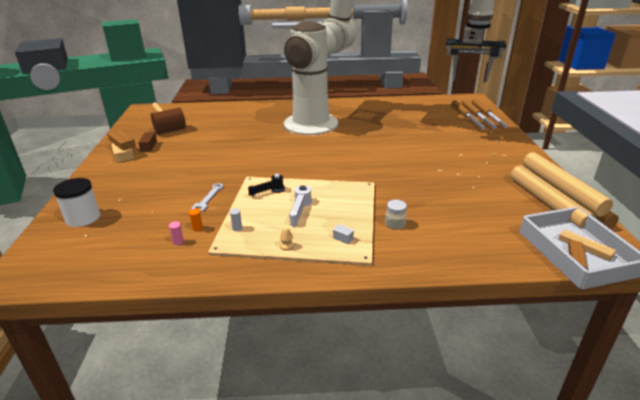

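The top picture shows the board at about (255–435, 115–290). On it are the fence hub at (343,224), the fence tip at (352,175), the steel post at (415,177), the finial at (361,143), the block at (304,150), and the lever from (371,256) to (403,239). I'll enlarge it.

Run:
```python
import cv2
a=cv2.imread("pics/top0.png")[130:280,290:450]
cv2.imwrite("pics/c0.png",cv2.resize(a,None,fx=4,fy=4,interpolation=cv2.INTER_CUBIC))
b=cv2.imread("pics/scene0.png")[160:270,200:400]
cv2.imwrite("pics/c1.png",cv2.resize(b,None,fx=4,fy=4,interpolation=cv2.INTER_CUBIC))
```

```text
(no output)
```

View pics/c0.png

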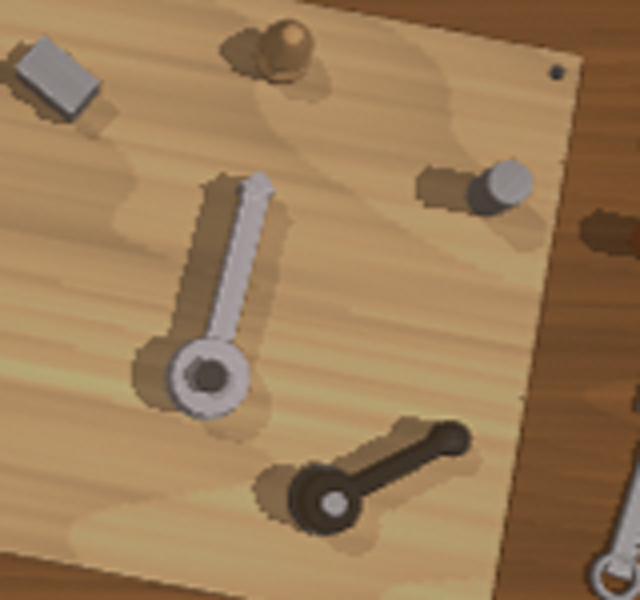

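View pics/c1.png

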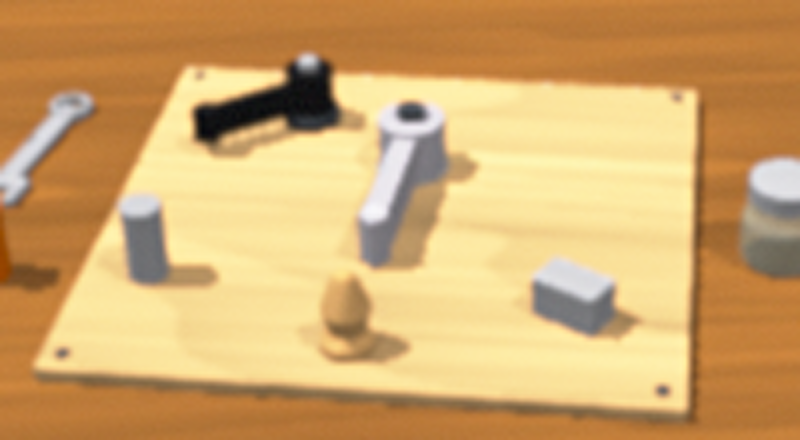

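The enlarged crop gives these positions: hub (210,377), fence tip (262,180), post top (511,183), lever hub (323,500) with its knob (335,503), and lever end (452,438). The scene picture confirms that layout and shows nothing else within the fence's sweep.

```bash
cat > h.py <<'E'
from workcell import *
import numpy as np
def px(name,u,v,z):
    m=camera_model(name);T=np.array(m["cam_to_world"]);d=T[:3,:3]@np.linalg.inv(m["K"])@[u,v,1]
    return T[:3,3]+d*(z-T[2,3])/d[2]
def c0(u,v,z): return px("top",290+(u+.5)/4-.5,130+(v+.5)/4-.5,z)
def c1(u,v,z): return px("scene",200+(u+.5)/4-.5,160+(v+.5)/4-.5,z)
E
python3 - <<'E'
from h import *
P=lambda n,p:print(n,p.round(4))
for n,a,b,z in [("nut",(211,375),(411,110),.062),("hub ring",(209,378),(411,120),.054),("tip",(261,176),(374,213),.05),("post",(511,183),(142,206),.068),("clamp knob",(335,503),(308,62),.062),("ltip",(453,437),(204,110),.048),("finial",(292,30),(343,278),.07),("block",(60,76),(573,278),.042)]:
    P(n,c0(*a,z));P(n+" s",c1(*b,z))
for u,v in[(288,121),(429,148),(406,284.5),(260,256)]: P("screw",px("top",u,v,.012))
E
```

```text
nut [ 0.6008 -0.0411  0.062 ]
nut s [ 0.6088 -0.0406  0.062 ]
hub ring [ 0.5992 -0.0405  0.054 ]
hub ring s [ 0.609  -0.0409  0.054 ]
tip [ 0.7232 -0.0698  0.05  ]
tip s [ 0.7186 -0.0669  0.05  ]
post [ 0.7202 -0.2174  0.068 ]
post s [ 0.7274 -0.2143  0.068 ]
clamp knob [ 0.5275 -0.1159  0.062 ]
clamp knob s [ 0.5341 -0.1147  0.062 ]
ltip [ 0.5681 -0.1887  0.048 ]
ltip s [ 0.5742 -0.1887  0.048 ]
finial [ 0.809  -0.0846  0.07  ]
finial s [ 0.8176 -0.0845  0.07  ]
block [0.7834 0.0548 0.042 ]
block s [0.7881 0.0566 0.042 ]
screw [0.8617 0.1009 0.012 ]
screw [ 0.8018 -0.2628  0.012 ]
screw [ 0.4555 -0.2061  0.012 ]
screw [0.5155 0.1585 0.012 ]
```

```bash
python3 -m creep '[[0,0,0,0,0,-0.95,-1],[0,0,0,0,0,-0.95,-1],[0,0,0,0,0,-0.95,-1],[0,0,0,0,0,-0.95,-1],[0,0,0,0,0,-0.95,-1],[0,0,0,0,0,-0.95,-1],[0,0,0,0,0,-0.95,-1],[0,0,0,0,0,-0.95,-1],[0,0,0,0,0,0,-1]]'
cat >> h.py <<'E'
def to(x,y,z):
    from scipy.spatial.transform import Rotation as R
    s=read_state();r=R.from_euler("xyz",s["ee_rot"],degrees=True)
    print("t",s["time"],"pos",np.round(s["tool_pos"],4),"rpy",np.round(s["ee_rot"],2),"J",np.round(s["joint_positions"],0),"units",np.round(r.inv().apply(np.array([x,y,z])-s["tool_pos"])/.04,2))
E
python3 -c "
from h import *
to(.706,-.024,.21)"
```

```text
time: 0.85
tool_pos: [0.1779, 0.5464, 0.214]
ee_rot: [-180.0, -0.1, -145.6]
wrist_force: [0.7, 0.3, -0.4]
opening: 0.034
finger_force: 0.0
t 0.85 pos [0.1779 0.5464 0.214 ] rpy [-1.7997e+02 -6.0000e-02 -1.4562e+02] J [ 60.   9.  92.  -0.  79. -64.] units [ -2.84 -19.22   0.11]
```

```bash
python3 -m creep '[[-0.14,-0.96,0,0,0,0,-1],[-0.14,-0.96,0,0,0,0,-1],[-0.14,-0.96,0,0,0,0,-1],[-0.14,-0.96,0,0,0,0,-1],[-0.14,-0.96,0,0,0,0,-1],[-0.14,-0.96,0,0,0,0,-1],[-0.14,-0.96,0,0,0,0,-1],[-0.14,-0.96,0,0,0,0,-1],[-0.14,-0.96,0,0,0,0,-1],[-0.14,-0.96,0,0,0,0,-1],[-0.14,-0.96,0,0,0,0,-1],[-0.14,-0.96,0,0,0,0,-1],[-0.14,-0.96,0,0,0,0,-1],[-0.14,-0.96,0,0,0,0,-1],[-0.14,-0.96,0,0,0,0,-1],[-0.14,-0.96,0,0,0,0,-1],[-0.14,-0.96,0,0,0,0,-1],[-0.14,-0.96,0,0,0,0,-1],[-0.14,-0.96,0,0,0,0,-1],[-0.14,-0.96,0,0,0,0,-1]]'
python3 -c "
from h import *
to(.706,-.024,.028)"
```

```text
time: 2.52
tool_pos: [0.7033, -0.0269, 0.214]
ee_rot: [180.0, -0.0, -146.0]
wrist_force: [1.1, 0.5, -0.1]
opening: 0.0002
finger_force: 0.0
t 2.5167 pos [ 0.7033 -0.0269  0.214 ] rpy [ 1.7996e+02 -3.0000e-02 -1.4600e+02] J [ -12.   28.   68.    0.   84. -136.] units [-0.1   0.02  4.65]
```

```bash
python3 -m creep '[[-0.15,0,0.8,0,0,0,-1],[0,0,0.9,0,0,0,-1],[0,0,0.9,0,0,0,-1],[0,0,0.9,0,0,0,-1],[0,0,0.6,0,0,0,-1],[0,0,0.35,0,0,0,-1],[0,0,0.2,0,0,0,-1],[0,0,0,0,0,0,-1]]'
python3 - <<'E'
from h import *
import cv2
to(.6956,-.0759,.028)
to(.6723,-.1095,.028)
a=capture("scene")[160:270,200:400]
cv2.imwrite("pics/c2.png",cv2.resize(a,None,fx=4,fy=4,interpolation=cv2.INTER_CUBIC))
E
```

```text
time: 3.18
tool_pos: [0.7066, -0.0218, 0.0271]
ee_rot: [179.9, -0.1, -145.9]
wrist_force: [-0.6, -0.6, 0.1]
opening: 0.0006
finger_force: 0.0
t 3.1833 pos [ 0.7066 -0.0218  0.0271] rpy [ 1.7990e+02 -1.0000e-01 -1.4586e+02] J [ -12.   39.   75.    0.   67. -136.] units [ 0.99 -0.96 -0.02]
t 3.1833 pos [ 0.7066 -0.0218  0.0271] rpy [ 1.7990e+02 -1.0000e-01 -1.4586e+02] J [ -12.   39.   75.    0.   67. -136.] units [ 1.94 -1.33 -0.02]
```

View pics/c2.png

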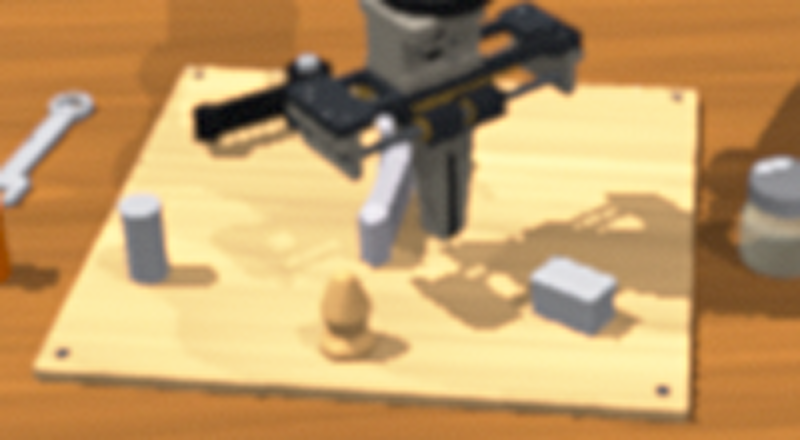

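The finger stands clear on the left of the fence, with its tip at about (440,232) in the crop. I'll push now, stopping slightly short of the target.

```bash
python3 -m creep '[[0.17,-0.17,0,0,0,0,-1],[0.17,-0.17,0,0,0,0,-1],[0.17,-0.16,0,0,0,0,-1],[0.16,-0.16,0,0,0,0,-1],[0.16,-0.15,0,0,0,0,-1],[0.16,-0.15,0,0,0,0,-1],[0.17,-0.08,0,0,0,0,-1],[0.17,-0.08,0,0,0,0,-1],[0.16,-0.07,0,0,0,0,-1],[0.16,-0.07,0,0,0,0,-1],[0.12,-0.07,0,0,0,0,-1],[0.06,0,0,0,0,0,-1],[0,0,0,0,0,0,-1]]'
python3 - <<'E'
from h import *
import cv2
to(.6723,-.1095,.028)
a=capture("scene")[160:270,200:400]
cv2.imwrite("pics/c3.png",cv2.resize(a,None,fx=4,fy=4,interpolation=cv2.INTER_CUBIC))
cv2.imwrite("pics/top3.png",capture("top"))
E
```

```text
time: 4.32
tool_pos: [0.6763, -0.1081, 0.0283]
ee_rot: [-180.0, -0.1, -145.8]
wrist_force: [-0.2, -0.7, -0.2]
opening: 0.0004
finger_force: 0.0
t 4.3167 pos [ 0.6763 -0.1081  0.0283] rpy [-1.7998e+02 -5.0000e-02 -1.4581e+02] J [ -19.   35.   79.   -0.   65. -143.] units [0.1  0.03 0.01]
```

View pics/c3.png

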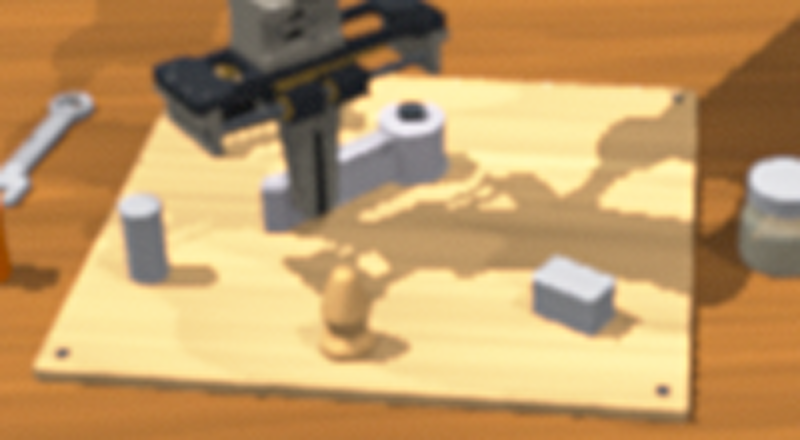

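The fence has swung. Its tip is now at about (270,179) in the crop, and it points roughly towards the post at (142,206). I'll back off, raise and measure.

```bash
python3 -m creep '[[-0.5,0,0,0,0,0,-1],[-0.2,0,-0.8,0,0,0,-1],[0,0,-1,0,0,0,-1],[0,0,-1,0,0,0,-1],[-1,0,-1,0,0,0,-1],[-1,0,0,0,0,0,-1],[-1,0,0,0,0,0,-1],[-1,0,0,0,0,0,-1],[-0.5,0,0,0,0,0,-1],[0,0,0,0,0,0,-1]]'
python3 - <<'E'
from h import *
import cv2
to(.6723,-.1095,.028)
r=lambda a:cv2.resize(a,None,fx=4,fy=4,interpolation=cv2.INTER_CUBIC)
a=r(capture("top")[130:280,290:450]); b=r(capture("scene")[160:270,200:400])
cv2.imwrite("pics/c4.png",a);cv2.imwrite("pics/c5.png",b[:260,:600])
E
```

```text
time: 5.25
tool_pos: [0.8416, 0.0078, 0.1665]
ee_rot: [179.9, -0.1, -145.6]
wrist_force: [-0.4, -0.0, -0.8]
opening: 0.0003
finger_force: 0.0
t 5.25 pos [0.8416 0.0078 0.1665] rpy [ 1.7991e+02 -7.0000e-02 -1.4555e+02] J [  -8.   54.   34.    0.   92. -132.] units [ 5.14 -0.03  3.47]
```

View pics/c4.png

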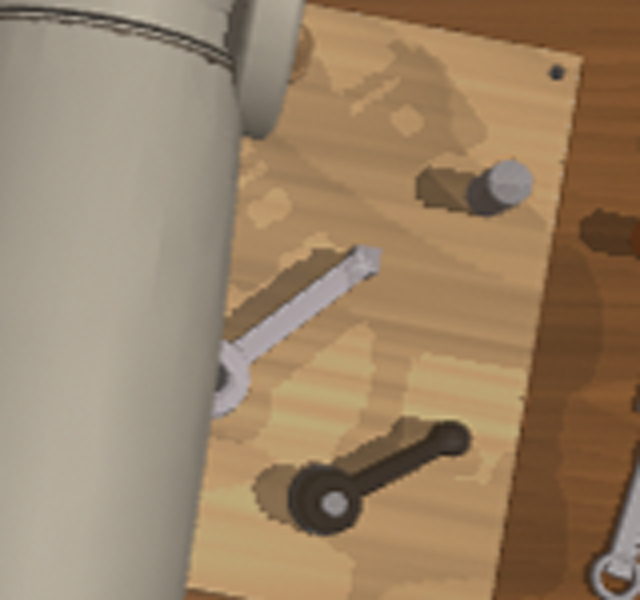

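View pics/c5.png

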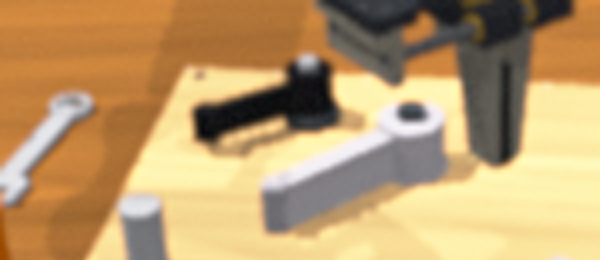

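The top crop shows the fence bar running from about (240,354) to its tip at about (378,258), the post top unchanged at (511,183), and the lever unmoved. In the scene crop the fence tip's top is at about (267,182).

Run:
```python
from h import *
h=lambda a,b:np.degrees(np.arctan2(*(b-a)[1::-1]))
n=c0(211,375,.062);p=c0(511,183,.068);t=c0(376,255,.05);q=c0(240,354,.05);q2=c0(355,269,.05)
print(h(n,p),h(n,t),h(q,q2),h(n,q2),np.linalg.norm(t-n))
n=c1(411,110,.062);p=c1(142,206,.068);t=c1(267,182,.05)
print(h(n,p),h(n,t),np.linalg.norm(t-n))
to(.66,-.09,.17)
```

```text
-55.879893356806264 -52.627017717351436 -52.07948519882458 -52.31760480315847 0.1257694176888371
-55.66530841880732 -55.395967275808054 0.11949299306723526
t 5.35 pos [0.84   0.0043 0.1684] rpy [ 1.7997e+02 -1.1000e-01 -1.4572e+02] J [  -8.   54.   35.   -0.   92. -132.] units [ 5.05  0.59 -0.03]
```

```bash
python3 -m creep '[[0.8,0,0,0,0,0,-1],[0.9,0,0,0,0,0,-1],[0.9,0,0,0,0,0,-1],[0.9,0,0,0,0,0,-1],[0.6,0,0.5,0,0,0,-1],[0,0,0.9,0,0,0,-1],[0,0,0.9,0,0,0,-1],[0,0,0.7,0,0,0,-1],[0,0,0.4,0,0,0,-1],[0,0,0.1,0,0,0,-1],[0,0,0,0,0,0,-1],[0,0,0,0,0,0,-1]]'
python3 -c "
from h import *
to(.6722,-.1109,.028)"
```

```text
time: 6.35
tool_pos: [0.7058, -0.089, 0.0325]
ee_rot: [-179.8, 0.1, -145.8]
wrist_force: [-0.2, -0.2, 0.4]
opening: 0.0003
finger_force: 0.0
t 6.35 pos [ 0.7058 -0.089   0.0325] rpy [-1.7984e+02  1.2000e-01 -1.4580e+02] J [ -17.   39.   74.   -0.   67. -141.] units [1.   0.02 0.11]
```

```bash
python3 -m creep '[[0.2,0,0.1,0,0,0,-1],[0.2,0,0,0,0,0,-1],[0.2,0,0,0,0,0,-1],[0.15,0,0,0,0,0,-1],[0.1,0,0,0,0,0,-1],[0.07,0,0,0,0,0,-1],[0.05,0,0,0,0,0,-1],[0.03,0,0,0,0,0,-1],[0,0,0,0,0,0,-1],[0,0,0,0,0,0,-1],[0,0,0,0,0,0,-1]]'
python3 -c "
from h import *
to(.6722,-.1109,.028)"
python3 -m creep '[[-0.4,0,0,0,0,0,-1],[-0.3,0,-0.8,0,0,0,-1],[0,0,-1,0,0,0,-1],[0,0,-1,0,0,0,-1],[-1,0,-1,0,0,0,-1],[-1,-0.8,0,0,0,0,-1],[-1,-0.8,0,0,0,0,-1],[-0.4,-0.8,0,0,0,0,-1],[0,-0.8,0,0,0,0,-1],[0,0,0,0,0,0,-1]]'
python3 - <<'E'
from h import *
import cv2
to(.6723,-.1095,.028)
r=lambda a:cv2.resize(a,None,fx=4,fy=4,interpolation=cv2.INTER_CUBIC)
a=r(capture("top")[130:280,290:450]); b=r(capture("scene")[160:270,200:400])
cv2.imwrite("pics/c6.png",np.vstack([a[180:480],b[20:290,:640]]))
E
```

```text
time: 7.27
tool_pos: [0.6716, -0.1107, 0.0262]
ee_rot: [180.0, 0.0, -145.8]
wrist_force: [1.5, 0.5, 0.9]
opening: 0.0003
finger_force: 0.7
t 7.2667 pos [ 0.6716 -0.1107  0.0262] rpy [ 180.      0.   -145.77] J [ -20.   35.   80.    0.   65. -144.] units [-0.01 -0.01 -0.05]
time: 8.1
tool_pos: [0.8491, -0.1334, 0.1606]
ee_rot: [179.9, -0.3, -146.0]
wrist_force: [-0.4, -1.4, -1.5]
opening: 0.0005
finger_force: 0.0
t 8.1 pos [ 0.8491 -0.1334  0.1606] rpy [ 179.86   -0.29 -145.99] J [ -17.   59.   27.   -0.   94. -141.] units [3.31 2.96 3.34]
```

View pics/c6.png

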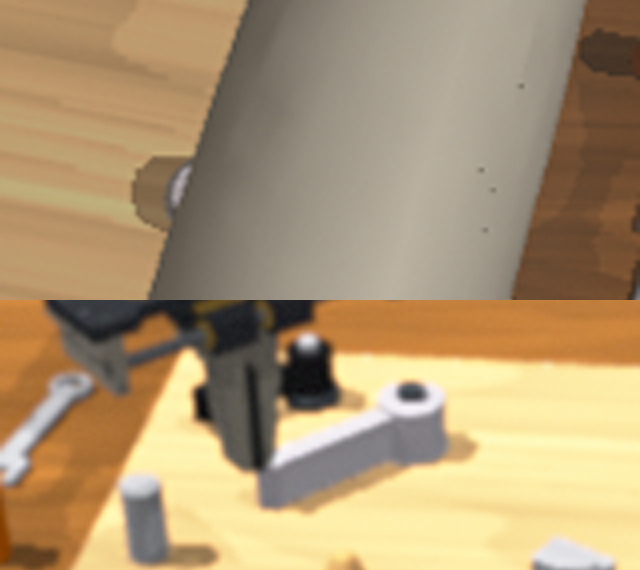

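The arm hides the fence in the top view here, and the scene view looks aligned, with the tip at about (268,467) in the stacked crop. I'll move the arm left and fit the fence's line by image code.

```bash
python3 -m creep '[[0,0.9,0,0,0,0,-1],[-0.5,0.9,0,0,0,0,-1],[-0.5,0.9,0,0,0,0,-1],[0,0.9,0,0,0,0,-1],[-0.5,0.9,0,0,0,0,-1],[0,0.9,0,0,0,0,-1],[0,0.9,0,0,0,0,-1],[0,0.9,0,0,0,0,-1],[0,0,0,0,0,0,-1]]'
cat >> h.py <<'E'
def fence(img,z=.05,pv=(.601,-.041)):
    import cv2
    s=cv2.cvtColor(img,cv2.COLOR_BGR2HSV); k=(s[...,1]<60)&(s[...,2]>110)
    v,u=np.nonzero(k[130:280,290:450]); w=np.array([px("top",a+290,b+130,z)[:2] for a,b in zip(u,v)])-pv
    r=np.hypot(*w.T); a=np.degrees(np.arctan2(w[:,1],w[:,0])); g=(r>.04)&(r<.112)&(a<0)&(a>-75); w=w[g]
    if len(w)<20: print("few",len(w)); return
    c=w.mean(0); d=np.linalg.svd(w-c)[2][0]; d*=np.sign(d[0])
    print(len(w),"heading",np.degrees(np.arctan2(d[1],d[0])),"ctr heading",np.degrees(np.arctan2(c[1],c[0])),"pivot offset mm",1e3*(d[0]*c[1]-d[1]*c[0]))
E
python3 - <<'E'
from h import *
import cv2
to(.6723,-.1095,.028)
a=capture("top");cv2.imwrite("pics/top7.png",a)
fence(cv2.imread("pics/top0.png"));fence(a)
f=np.zeros((400,640,3),np.uint8)+np.array([0,255,255],np.uint8);f[130:280,290:450]=cv2.resize(cv2.imread("pics/c4.png"),(160,150),interpolation=cv2.INTER_AREA);fence(f)
E
```

```text
time: 8.95
tool_pos: [0.7307, 0.1513, 0.169]
ee_rot: [179.8, -0.0, -145.4]
wrist_force: [-0.4, 0.2, 0.1]
opening: 0.0004
finger_force: 0.0
t 8.95 pos [0.7307 0.1513 0.169 ] rpy [ 1.7978e+02 -4.0000e-02 -1.4535e+02] J [   2.   36.   61.    0.   82. -122.] units [ 4.91 -4.55  3.51]
205 heading -12.458051383410258 ctr heading -13.174911304259338 pivot offset mm -0.94971843828855
194 heading -54.419420810845786 ctr heading -54.72737911619547 pivot offset mm -0.40656163338879253Traceback (most recent call last):
  File "<stdin>", line 6, in <module>
  File "h.py", line 15, in fence
    v,u=np.nonzero(k[130:280,290:450]); w=np.array([px("top",a+290,b+130,z)[:2] for a,b in zip(u,v)])-pv
                                                    ~~^^^^^^^^^^^^^^^^^^^^^
  File "h.py", line 4, in px
    m=camera_model(name);T=np.array(m["cam_to_world"]);d=T[:3,:3]@np.linalg.inv(m["K"])@[u,v,1]
ValueError: time passes only in moves, steps and waits
```

```bash
python3 -m creep '[[0.8,-0.9,0,0,0,0,-1],[0.8,-0.9,0,0,0,0,-1],[0.8,-0.9,0,0,0,0,-1],[0.8,-0.9,0,0,0,0,-1],[0.85,-0.9,0,0,0,0,-1],[0,0,0.7,0,0,0,-1],[0,0,0.8,0,0,0,-1],[0,0,0.8,0,0,0,-1],[0,0,0.7,0,0,0,-1],[0,0,0.4,0,0,0,-1],[0,0,0.1,0,0,0,-1],[0,0,0,0,0,0,-1],[0,0,0,0,0,0,-1]]'
python3 -c "
from h import *
to(.6699,-.1118,.028)"
```

```text
time: 10.08
tool_pos: [0.7093, -0.0634, 0.03]
ee_rot: [-179.9, 0.1, -145.8]
wrist_force: [-0.4, 0.4, 0.5]
opening: 0.0004
finger_force: 0.0
t 10.0833 pos [ 0.7093 -0.0634  0.03  ] rpy [-1.7986e+02  1.2000e-01 -1.4578e+02] J [ -15.   39.   74.   -0.   67. -139.] units [ 1.5  -0.45  0.05]
```

```bash
python3 -m creep '[[0.2,-0.2,0.05,0,0,0,-1],[0.2,-0.25,0,0,0,0,-1],[0.2,0,0,0,0,0,-1],[0.2,0,0,0,0,0,-1],[0.2,0,0,0,0,0,-1],[0.15,0,0,0,0,0,-1],[0.1,0,0,0,0,0,-1],[0.1,0,0,0,0,0,-1],[0.08,0,0,0,0,0,-1],[0.05,0,0,0,0,0,-1],[0.02,0,0,0,0,0,-1],[0,0,0,0,0,0,-1],[0,0,0,0,0,0,-1],[0,0,0,0,0,0,-1]]'
python3 -c "
from h import *
to(.6699,-.1118,.028)"
python3 -m creep '[[-0.4,0,0,0,0,0,-1],[-0.3,0,-0.8,0,0,0,-1],[0,0,-1,0,0,0,-1],[0,0,-1,0,0,0,-1],[-0.8,0.9,-0.8,0,0,0,-1],[-0.8,0.9,0,0,0,0,-1],[-0.8,0.9,0,0,0,0,-1],[-0.8,0.9,0,0,0,0,-1],[-0.2,0.9,0,0,0,0,-1],[0,0,0,0,0,0,-1],[0,0,0,0,0,0,-1]]'
python3 - <<'E'
from h import *
import cv2
a=capture("top");cv2.imwrite("pics/top8.png",a)
fence(a)
# post offset check by template vs first picture
b=cv2.imread("pics/top0.png");t=b[165:192,400:430];m=cv2.minMaxLoc(cv2.matchTemplate(a[155:202,390:440],t,3));print("post",m[1],m[3],"(10,10 = unmoved)")
to(.53,-.115,.16)
E
```

```text
time: 11.25
tool_pos: [0.6688, -0.1115, 0.0257]
ee_rot: [-180.0, 0.0, -145.8]
wrist_force: [1.1, -0.1, 0.2]
opening: 0.0001
finger_force: 0.7
t 11.25 pos [ 0.6688 -0.1115  0.0257] rpy [-1.7998e+02  1.0000e-02 -1.4577e+02] J [ -20.   35.   81.   -0.   64. -144.] units [-0.02 -0.02 -0.06]
time: 12.17
tool_pos: [0.6979, 0.0988, 0.1605]
ee_rot: [180.0, -0.1, -145.6]
wrist_force: [-0.6, -1.5, 0.5]
opening: 0.0004
finger_force: 0.0
194 heading -55.86312503509321 ctr heading -56.44380758240184 pivot offset mm -0.7740795221639063
post 0.9999834299087524 (10, 10) (10,10 = unmoved)
t 12.2167 pos [0.6984 0.097  0.1606] rpy [-1.7998e+02 -6.0000e-02 -1.4570e+02] J [  -2.   30.   71.   -0.   79. -126.] units [ 6.46 -2.01  0.02]
```

The fence reads −55.9° and the post bearing is about −55.8°, and the post has not moved. Next is the lever, so I'll turn slightly and go to the gap between fence and lever.

```bash
python3 -m creep '[[0,0,0,0,0,0.77,-1],[0,0,0,0,0,0,-1]]'
python3 -c "
from h import *
to(.5874,-.1469,.16);to(.5874,-.1469,.031)"
```

```text
time: 12.38
tool_pos: [0.6989, 0.0949, 0.1607]
ee_rot: [-180.0, -0.0, -151.3]
wrist_force: [0.1, 0.6, 0.3]
opening: 0.0004
finger_force: 0.0
t 12.3833 pos [0.6989 0.0949 0.1607] rpy [-1.7998e+02 -3.0000e-02 -1.5131e+02] J [  -2.   30.   71.   -0.   79. -121.] units [ 5.35 -3.97  0.02]
t 12.3833 pos [0.6989 0.0949 0.1607] rpy [-1.7998e+02 -3.0000e-02 -1.5131e+02] J [  -2.   30.   71.   -0.   79. -121.] units [ 5.35 -3.96  3.25]
```

```bash
python3 -m creep '[[0.67,-0.5,0,0,0,0,-1],[0.67,-0.5,0,0,0,0,-1],[0.67,-0.5,0,0,0,0,-1],[0.67,-0.5,0,0,0,0,-1],[0.67,-0.5,0,0,0,0,-1],[0.67,-0.5,0,0,0,0,-1],[0.67,-0.5,0,0,0,0,-1],[0.67,-0.5,0,0,0,0,-1],[0,0,0,0,0,0,-1],[0,0,0,0,0,0,-1]]'
python3 -c "
from h import *
to(.5874,-.1469,.031)"
```

```text
time: 13.22
tool_pos: [0.5877, -0.1497, 0.161]
ee_rot: [-180.0, 0.0, -151.3]
wrist_force: [0.5, 0.5, 0.1]
opening: 0.0004
finger_force: 0.0
t 13.2167 pos [ 0.5877 -0.1497  0.161 ] rpy [-179.99    0.   -151.25] J [ -26.   16.   89.   -0.   74. -144.] units [-0.03  0.07  3.25]
```

```bash
python3 -m creep '[[0,0.05,0.7,0,0,0,-1],[0,0,0.8,0,0,0,-1],[0,0,0.8,0,0,0,-1],[0,0,0.5,0,0,0,-1],[0,0,0.3,0,0,0,-1],[0,0,0.15,0,0,0,-1],[0.15,0,0,0,0,0,-1],[0.15,0,0,0,0,0,-1],[0.1,0,0,0,0,0,-1],[0,0,0,0,0,0,-1]]'
python3 -c "
from h import *
h=np.array([.531,-.1153])
to(*h,.031)"
```

```text
time: 14.05
tool_pos: [0.5738, -0.154, 0.0323]
ee_rot: [-179.9, 0.1, -151.1]
wrist_force: [0.4, 1.0, 0.7]
opening: 0.0004
finger_force: 0.0
t 14.05 pos [ 0.5738 -0.154   0.0323] rpy [-1.7988e+02  7.0000e-02 -1.5111e+02] J [ -27.   23.   96.   -0.   60. -146.] units [0.47 1.36 0.03]
```

```bash
python3 -m creep '[[0.06,0,0,0,0,0,-1],[0.14,-0.035,0,0,0,0.83,-1],[0.14,-0.035,0,0,0,0.83,-1],[0.14,-0.035,0,0,0,0.83,-1],[0.14,-0.035,0,0,0,0.83,-1],[0.14,-0.035,0,0,0,0.83,-1],[0.14,-0.035,0,0,0,0.83,-1],[0.14,-0.035,0,0,0,0.83,-1],[0.14,-0.035,0,0,0,0.83,-1],[0.14,-0.035,0,0,0,0.83,-1],[0.14,-0.035,0,0,0,0.83,-1],[0,0,0,0,0,0,-1],[0,0,0,0,0,0,-1]]'
python3 -c "
from h import *
to(.531,-.1153,.031)"
```

```text
time: 15.13
tool_pos: [0.5191, -0.1711, 0.0316]
ee_rot: [-180.0, 0.1, 152.0]
wrist_force: [0.6, -0.7, 0.3]
opening: 0.0004
finger_force: 0.6
t 15.1333 pos [ 0.5191 -0.1711  0.0316] rpy [-1.80e+02  1.10e-01  1.52e+02] J [-31.  17. 104.   0.  58. -93.] units [0.39 1.37 0.02]
```

```bash
python3 -m creep '[[0.14,-0.03,0,0,0,0.83,-1],[0.14,-0.03,0,0,0,0.83,-1],[0.14,-0.03,0,0,0,0.83,-1],[0.05,0,0,0,0,0,-1],[0.05,0,0,0,0,0,-1],[0,0,0,0,0,0,-1],[0,0,0,0,0,0,-1]]'
python3 -c "
from h import *
to(.531,-.1153,.031);print(read_state()['wrist_force'])"
```

```text
time: 15.72
tool_pos: [0.5021, -0.1639, 0.0316]
ee_rot: [180.0, 0.4, 135.0]
wrist_force: [5.4, -9.2, -4.1]
opening: 0.0006
finger_force: 4.8
t 15.7167 pos [ 0.5021 -0.1639  0.0316] rpy [180.     0.42 135.04] J [-31.  15. 107.  -0.  57. -76.] units [0.35 1.37 0.01]
[ 5.4432544  -9.22674284 -4.14135986]
```

The force has risen to about 11 N, so the lever is at its stop. I'll back off, rise and check.

```bash
python3 -m creep '[[-0.3,0,0,0,0,0,-1],[-0.3,0,0,0,0,0,-1],[0,0,-0.8,0,0,0,-1],[0,0,-0.9,0,0,0,-1],[0,0,-0.9,0,0,0,-1],[0,0,-0.8,0,0,0,-1],[0,-0.9,0,0,0,0,-1],[0.9,0,0,0,0,0,-1],[0.9,0,0,0,0,0,-1],[0.9,0,0,0,0,0,-1],[0.9,0,0,0,0,0,-1],[0.9,0,0,0,0,0,-1],[0.9,0,0,0,0,0,-1],[0.9,0,0,0,0,0,-1],[0,0,0,0,0,0,-1],[0,0,0,0,0,0,-1]]'
python3 - <<'E'
from h import *
import cv2
a=capture("top");fence(a)
b=cv2.imread("pics/top0.png");t=b[165:192,400:430];m=cv2.minMaxLoc(cv2.matchTemplate(a[155:202,390:440],t,3));print("post",m[1],m[3])
cv2.imwrite("pics/c9.png",cv2.resize(a[100:300,230:480],None,fx=3,fy=3,interpolation=cv2.INTER_CUBIC))
E
```

```text
time: 17.05
tool_pos: [0.3133, -0.0238, 0.1669]
ee_rot: [179.9, 0.1, 135.1]
wrist_force: [-0.7, -0.2, 0.3]
opening: 0.0002
finger_force: 0.0
197 heading -56.23245924686702 ctr heading -56.355454449182304 pivot offset mm -0.16321747300928474
post 0.999983012676239 (10, 10)
```

View pics/c9.png

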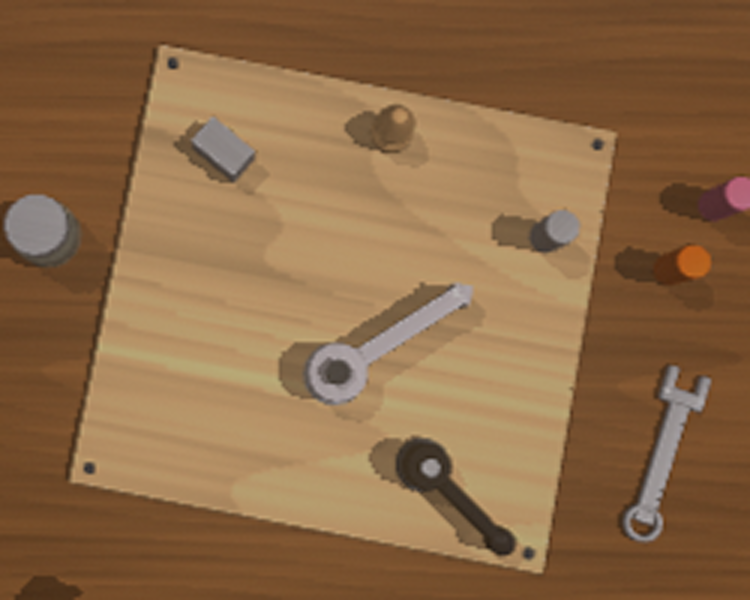

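The picture shows the fence, from (337,372) to (466,293), pointing at the post at (560,228). The lever is turned to its stop, with its end at (502,541), and everything else is in place. I'm handing in.

```bash
python3 -c "
from workcell import *
print(close_job())"
```

```text
the job is handed in; nothing more can be done
None
```

The job is handed in: the fence points at the round steel post (fitted heading −56.2° against a measured bearing of about −55.8°), the clamp lever is at its end stop, and the last picture shows nothing else moved; the hand-in gave no verdict.

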